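Screw the pouring lid onto the chocolate jug until its spout faces the pour mark

TASK

Fit the blue pouring lid on the steel chocolate jug: set it level over the neck, feel for where its lugs drop between the threads, then press lightly and screw it clockwise onto the soft seal until its spout stands over the red pour mark, opposite the handle. Nothing stops it there, so stop at the mark and let go, leaving it screwed down. Never force the lid, and leave the other things on the table where they are.

Things in the scene. Friction and masses are not known exactly. Their poses are not given: they have to be found in the camera images.
- jug: Steel jug, body 114 mm across, locked on a black warming base 156 mm across; fixed to the table. Origin on its axis at table height; x axis points to the red pour-mark stripe on its shoulder, the black handle stands out 105 mm on the opposite side (-x); z up. More than 60 N of contact force between lid and jug counts as forcing.
- jug_mouth (a point): Point on the jug's axis at the top of the unloaded orange seal, 188 mm above the table; axes as the jug's. The seal is a soft ring 59 mm across lying on the neck's rim; it gives 1 mm per 2.5 N and at most 5.5 mm.
- jug_neck (a point): Foot of the neck on the jug's axis, 160 mm up; axes as the jug's. Neck 62 mm across, rim at 182 mm. It has three thread segments out to radius 36 mm and three gaps for the lid's lugs (play 3 degrees either way). A gap takes the lid with its spout 25 to 83 degrees counter-clockwise (from above) of the pour mark; where exactly differs from jug to jug: feel for it. The other two gaps, 120 degrees off, are wrong.
- jug_threads (a point): Middle of the threads on the axis, 172 mm up; axes as the jug's. With its lugs on top of a thread the lid sits 5.5 mm (just clockwise of a gap) to 1.5 mm (just counter-clockwise of one) higher than on the unloaded seal. In a gap, press down 6 to 10 N and turn clockwise: the lugs go under the threads, which draw the lid down 0.04 mm a degree. Turning takes up to 0.6 N m; friction holds it; nothing stops it at the mark.
- lid_grip (a point): The loose blue pouring lid, upright, about 110 g: cap 82 mm across, 24 mm tall, with a grip bar on top 62 mm long, 18 mm wide, from 24 to 60 mm above the underside. This point: on the axis in the bar, 45 mm above the underside (25 mm above jug_mouth when the lid sits on the unloaded seal). x along the bar to the white spout, y across it (pinch there), z up. Left or right of the jug.
- lid_spout (a point): Tip of the lid's white spout, 55 mm out from the lid's axis along its x axis, 17 mm above the underside; axes as the lid's.
- canister_lid: Bystander: pale metal lid, 84 mm across, with a dark wooden knob, no spout; origin under its centre. Not for this jug.
- measure_cup: Bystander: small steel measuring cup with a handle, 68 mm across, 50 mm tall; origin under its centre.
- jar: Bystander: closed brown jar with a metal cap, 76 mm across, 115 mm tall; origin under its centre.
- nozzle: Bystander: steel piping nozzle standing on its wide end, 32 mm across, 42 mm tall; origin under its centre.
- jar_band: Bystander: steel jar ring, 72 mm across, 15 mm tall; origin under its centre.
- spatula: Bystander: purple spatula, 260 mm long, lying flat; origin near its middle.
- spoon: Bystander: wooden spoon, 250 mm long, lying flat; origin near its middle.
Mind the look-alikes: they are no part of the job. What is shaped like the part that bears lid_grip but orange or purple is not meant.

How it is judged (in metres and radians):
On the way, in this order (a step that is already met when the one before it is completed fails the run):
1. the lid sits level over the neck with its lugs dropped between the threads (within 1 mm of the free seal's height, or lower) (horizontal distance between lid_grip and jug_mouth below 0.004 m and angle between lid_grip's own z axis and vertical below 0.06 rad and z of lid_grip in the frame of jug_mouth below 0.026 m), for 0.1 s.
2. the lid is screwed down: its seal is squeezed by at least 1.4 mm and its spout is over the pour mark, within 7 mm to either side at the tip (horizontal distance between lid_grip and jug_mouth below 0.004 m and angle between lid_grip's own z axis and vertical below 0.06 rad and z of lid_grip in the frame of jug_mouth below 0.0236 m and y of lid_spout in the frame of jug_mouth between -0.007 and 0.007 m and x of lid_spout in the frame of jug_mouth above 0.04 m), for 0.2 s.
At the end, for the whole second after the job is handed in: The released lid stays on the jug, level within 3.4 degrees and centred within 4 mm, screwed down so that the seal is squeezed by at least 1.4 mm, with the spout's tip within 7 mm to either side of the direction of the pour mark (opposite the handle) (all of step 2); the robot touches nothing.
It fails at once if the lid is forced: it loads the jug with more than 60 N (contact force between lid and jug above 60 N).
It fails at once if another thing on the table is moved by more than 30 mm (distance of any of canister_lid, measure_cup, jar, nozzle, jar_band, spatula, spoon from where it was at the start of the episode above 0.03 m).
It also fails if it takes over 72 s, if anything falls off the work surface, if the arm or the gripper's body presses on something with over 40 N, if the wrist force passes 120 N, or if a joint passes its speed limit or range.

ROBOT

A 6-joint arm with a two-finger parallel gripper is mounted at the origin on the work surface. World frame = base frame: x ahead of the robot, y to its left, z up, the work surface at z = 0. Lengths are in mm, angles in rad, forces in N, time in s.
With the tool pointing down it reaches from about 325 to 875 mm from the base axis. Payload 4.4 kg.
Tool frame: the origin (TCP) lies midway between the tips of the shut fingers; the grasp point (between the pads) lies 19 mm behind it; z points along the fingers, y is the line along which they close (so a half turn about z gives the same grasp; the last joint's range is limited). The gripper opens to 85 mm and grips with 20 to 120 N. Pads are 22 mm wide; open, the fingers measure 114 mm over their backs; the gripper's body (76 mm by 85 mm) begins 54 mm behind the grasp point. The pads swing forward as they close: fully open they stand 13 mm farther back than shut.
Start: joints at [-1.337, 0.207, 1.542, -0, 1.393, -0.15], TCP at [215.295, -533.175, 231.282] pointing down, gripper open.
Joint ranges: [-2.73, 2.73], [-0.86, 2.22], [0.23, 2.46], [-1.11, 4.25], [0.08, 2.63], [-2.82, 2.82]. Speed limits (rad/s): [2.79, 2.79, 3.14, 3.14, 3.14, 3.14].

INTERFACE

Orientations are given as a rotation vector (axis times angle).
In Python, from workcell import manip gives the robot as it stands.
- The arm moves only by the tool move_arm, never from a script. Its argument "steps" is a list of rows, each a list of 3 entries, a list of its own where there are three numbers: the closure, from 0 (fully open) to 1 (shut), then the shift along the tool's x, y, z in cm, then the turn about the tool's z in rad. A call has 1 to 8 rows; each row is the pose to reach, as a shift and turn from the pose commanded when the call began, along the tool's axes at that moment; what a row does not reach only later rows make up. A row lasts 1/12 s, in which the tool goes at most 41.7 mm and 7.16 degrees, less where a joint would pass 70% of its speed; a pose out of reach is approached as far as the arm can. A call with a gripper value outside its range is refused whole. The fingers move at their own pace and stop on an object; "force" is the grip in N (left out, the last holds). Time passes only in rows, so rows that repeat a pose let the fingers close. It gives the time, the measured TCP pose, the force, the opening and the grip force at its end, in the units of the state.
- manip.sense(): the state, without advancing time (a new reading comes with each control period).
- manip.camera(name): name is "scene" or "top" or "wrist"; returns a dict with "color" (480x640x3 uint8, red, green, blue), "camera_matrix" (3x3 intrinsics, pixels), "dist_coeffs" ([k1, k2, p1, p2, k3] as OpenCV has them; the pictures are not rectified), "world_from_camera" (4x4, takes a point from camera to world coordinates). Camera axes: x right, y up, looking along -z (the intrinsics and any distortion apply to the point x, -y, -z); pixel columns grow to the right and rows downward; lengths in mm; the calibration is good to about 2 mm. A picture is of the moment at which its call begins. There is no depth.
- manip.finish_job(): hands the job in; it is judged then, once.
Trained networks look in a picture, given as the dict that the camera call returned (one of the last four; its "shot" number tells which), for a name from the list of things; names that differ only in an ending like _2 or _b are one class to them, and where a whole thing is asked for, a point or a joint stands for the part that bears it (a point fixed in the world has none). Each returns a list of dicts, best first, with "conf" (0 to 1); they miss things now and then, are a little off and sometimes report something else, mostly with a low value. They report only what shows in the picture. A call takes as long as a camera call. They do not tell look-alikes from the thing itself.
- manip.find_in(target, picture): "at" ([x, y, z] in mm, in world coordinates, good to about 4 mm: the middle of the surface that is visible of it).
- manip.regions_of(target, picture): "region" (480x640 bool, what is visible of it).
- manip.tip_of(target, picture): "at" ([x, y, z] in mm, in world coordinates, good to about 4 mm: a listed point, or the origin of a listed thing).
The state is a dict: "t": time; "joint_positions": joint angles; "joint_velocities": joint speeds; "joint_torque": joint torques, N m; "position": TCP position; "ee_rot": TCP orientation; "wrist_force": force on the tool from outside, world axes, zero at the start; "wrist_torque": the same for the moment, N m; "gripper_width": finger opening in mm; "grip_force": force on a finger pad.
Only numpy, scipy, OpenCV 4.12 (cv2) and the standard library are available. Lean on these libraries where they do the work, as an engineer would, in place of code of your own. Each camera call takes 0.05 s, during which the arm holds its last target. There are 200 camera calls.

## Working session

There is one attempt and no reset: what is moved stays moved. The work goes in short steps, Python scripts to look and compute and a tool call to move; the robot and the scene stay as the last step left them, time stands still between calls to the robot, and variables do not carry over. Pictures are saved under pics/ and viewed, at most 10 in all, crops included, and the job is handed in when it is done.

Besides the shell and the picture viewer there is one more tool, called after ">>>" as name(argument=value, ...), one argument or row to a line, values as JSON. move_arm: Moves the arm, as the interface text tells. Its arguments: {"type":"object","properties":{"steps":{"type":"array","items":{"type":"array"}},"force":{"type":"number"}},"required":["steps"]}

```bash
mkdir -p pics; ls
python3 - <<'E'
from workcell import manip
import cv2
s=manip.sense();print({k:s[k] for k in('t','position','ee_rot','wrist_force','gripper_width')})
for n in("top","scene"):
    p=manip.camera(n);cv2.imwrite(f"pics/{n}0.png",p["color"][:,:,::-1])
    for t in("lid_grip","lid_spout","jug_mouth","jug","jug_neck","canister_lid"):
        print(n,t,[( [round(float(v)) for v in d["at"]],round(d["conf"],2)) for d in manip.tip_of(t,p)][:3])
E
```

```text
pics
{'t': 0.0, 'position': array([ 215.10640595, -532.40456935,  230.09306425]), 'ee_rot': array([-3.08161751e+00, -5.98785289e-01,  2.21038808e-04]), 'wrist_force': array([-0.52682759, -0.03489744,  0.05431868]), 'gripper_width': 85.26335978947797}
top lid_grip [([511, -254, 42], 0.79), ([284, -384, 44], 0.69), ([349, -248, 45], 0.62)]
top lid_spout [([288, -334, 15], 0.75), ([395, -275, 14], 0.66), ([560, -275, 17], 0.59)]
top jug_mouth [([566, -15, 186], 0.73)]
top jug [([557, -16, -1], 0.65)]
top jug_neck [([563, -19, 156], 0.97)]
top canister_lid [([556, 286, -2], 0.56)]
scene lid_grip [([353, -246, 47], 0.81), ([285, -384, 44], 0.64), ([509, -255, 48], 0.55)]
scene lid_spout [([283, -333, 13], 0.95), ([396, -277, 23], 0.86), ([558, -274, 17], 0.69)]
scene jug_mouth [([561, -17, 183], 0.89), ([724, -285, -1], 0.72)]
scene jug [([563, -14, 2], 0.65)]
scene jug_neck [([562, -18, 157], 0.55), ([384, -18, -1], 0.46)]
scene canister_lid [([556, 281, -1], 0.6), ([779, -42, -2], 0.55)]
```

View pics/top0.png

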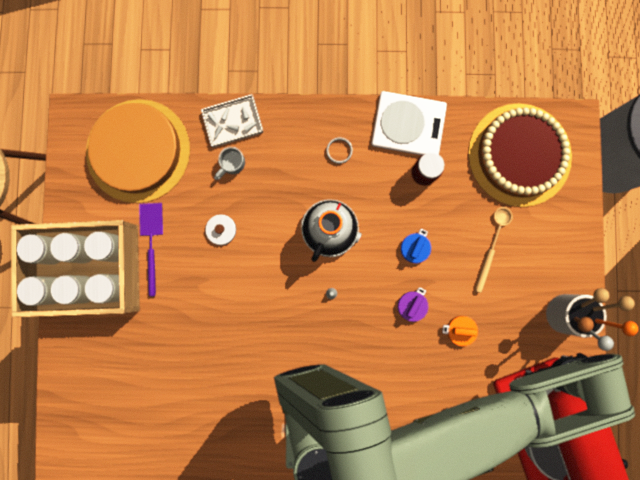

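View pics/scene0.png

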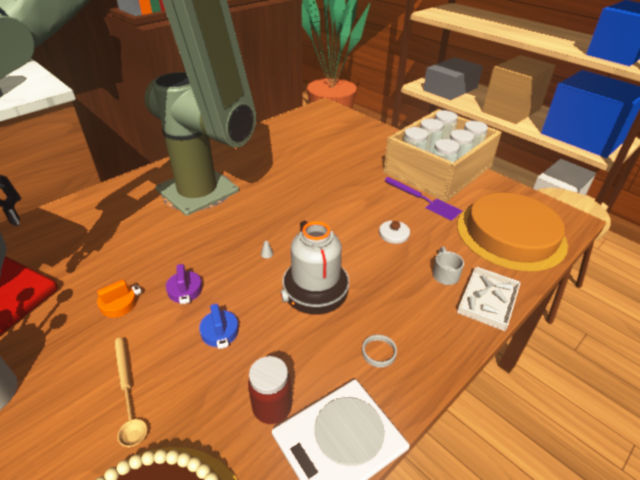

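The blue lid is at top px (416,248) with its spout at (423,233). The jug mouth is at (330,222), with the red mark up and to the right at (338,207) and the handle at (318,250). Next I'll measure the jug's direction and the lid's pose.

```bash
cat > h.py <<'E'
import numpy as np, cv2
from workcell import manip
from scipy.spatial.transform import Rotation as R
def rays(p,px):
    u=cv2.undistortPoints(np.asarray(px,float).reshape(-1,1,2),p["camera_matrix"],np.asarray(p["dist_coeffs"],float))[:,0]
    d=np.c_[u[:,0],-u[:,1],-np.ones(len(u))]; T=np.asarray(p["world_from_camera"])
    return T[:3,3],d@T[:3,:3].T
def at_z(p,px,z):
    o,d=rays(p,px); return o+d*((z-o[2])/d[:,2])[:,None]
def on_cyl(p,px,c,r):
    o,d=rays(p,px); q=o[:2]-c; a=(d[:,:2]**2).sum(1); b=d[:,:2]@q; k=b*b-a*(q@q-r*r)
    s=(-b-np.sqrt(np.maximum(k,0)))/a; P=o+d*s[:,None]; return P[k>0]
def project(p,P):
    T=np.linalg.inv(p["world_from_camera"]); c=np.atleast_2d(P)@T[:3,:3].T+T[:3,3]
    return cv2.projectPoints(np.c_[c[:,0],-c[:,1],-c[:,2]],np.zeros(3),np.zeros(3),p["camera_matrix"],np.asarray(p["dist_coeffs"],float))[0][:,0]
def hsv(p): return cv2.cvtColor(p["color"],cv2.COLOR_RGB2HSV)
def near(p,m,P,r):
    y,x=np.nonzero(m); u=project(p,P)[0]; k=np.hypot(x-u[0],y-u[1])<r; return np.c_[x[k],y[k]].astype(float)
def mask(p,lo,hi): return cv2.inRange(hsv(p),np.array(lo),np.array(hi))>0
def tool():
    s=manip.sense(); M=R.from_rotvec(s["ee_rot"]).as_matrix(); return s,M
E
python3 - <<'E'
from h import *
for n in("top","scene"):
    p=manip.camera(n); C=np.array([563,-16,188.])
    o=near(p,mask(p,(8,150,120),(18,255,255)),C,40)
    (ex,ey),ax,_=cv2.fitEllipse(cv2.convexHull(o.astype(np.float32))); c=at_z(p,[[ex,ey]],188)[0]
    print(n,"seal",len(o),c.round(1),ax)
    red=near(p,mask(p,(0,150,80),(5,255,255))|mask(p,(174,150,80),(180,255,255)),[580,-25,150],50)
    print(len(red),red.min(0),red.max(0))
    red=red[np.argsort(red[:,1])]
    for rr in(36,45,57):
        P=on_cyl(p,red,c[:2],rr); a=np.degrees(np.arctan2(P[:,1]-c[1],P[:,0]-c[0])); 
        print(rr,[(int(z),round(b)) for z,b in zip(P[:,2],a)][::max(1,len(P)//9)])
    m=mask(p,(105,120,60),(128,255,255)); b=near(p,m,[511,-254,30],45)
    print("blue",len(b),b.mean(0),at_z(p,[b.mean(0)],30).round())
    for t in("lid_grip","lid_spout"): print([d["at"].round(1) if hasattr(d["at"],'round') else d["at"] for d in manip.tip_of(t,p)])
E
```

```text
top seal 2142 [563.1 -16.  188. ] (79.70608520507812, 79.9000244140625)
16 [337. 203.] [340. 209.]
36 [(792, -171), (790, -169), (787, -166), (780, -171), (778, -168), (776, -166), (769, -170), (766, -168), (764, -165), (757, -170), (754, -167), (746, -172), (744, -169), (734, -171), (732, -169), (721, -171)]
45 [(860, -175), (859, -173), (858, -171), (850, -175), (849, -173), (847, -171), (839, -174), (838, -173), (836, -171), (828, -174), (827, -172), (818, -175), (817, -174), (806, -175), (805, -173), (795, -175)]
57 [(949, -178), (949, -177), (949, -176), (940, -178), (940, -177), (939, -176), (931, -178), (931, -177), (930, -175), (921, -178), (921, -176), (912, -179), (912, -177), (902, -178), (901, -177), (891, -178)]
blue 663 [415.31975867 248.03770739] [[ 509. -253.   30.]]
[[282.7, -387.3, 41.9], [349.7, -249.9, 40.8], [561.7, -273.6, 16.5]]
[[558.1, -274.4, 18.1], [392.9, -277.2, 15.3], [556.3, 288.2, -2.9]]
scene seal 3270 [562.8 -15.8 188. ] (79.64067077636719, 79.88824462890625)
67 [321. 250.] [325. 277.]
36 [(159, -28), (150, -24), (139, -17), (129, -12), (120, -12), (109, -16), (101, -19), (94, -15), (86, -11), (79, -19)]
45 [(167, -32), (158, -29), (148, -23), (139, -20), (130, -19), (119, -22), (110, -25), (104, -22), (96, -18), (89, -24)]
57 [(178, -34), (169, -32), (160, -28), (151, -25), (142, -25), (131, -27), (123, -29), (116, -27), (109, -24), (102, -29)]
blue 953 [217.74921301 326.21511018] [[ 518. -261.   30.]]
[[286.4, -384.8, 44.0], [508.4, -258.3, 46.2], [350.8, -245.5, 43.6]]
[[397.0, -274.3, 21.2], [286.6, -328.6, 14.4], [557.6, -274.1, 15.5]]
```

>>> move_arm(
  steps=[
    [0,[0,0,-3],0],
    [0,[0,0,-6],0],
    [0,[0,0,-10],0],
    [0,[0,0,-12],0],
  ],
)

```text
t: 1.33
position: [215.6, -534.5, 356.4]
ee_rot: [3.077, 0.598, 0.0]
wrist_force: [0.7, -0.1, 2.1]
gripper_width: 85.2
grip_force: 0.0
```

>>> move_arm(
  steps=[
    [0,[3,-2,0],0.12],
    [0,[6,-4,0],0.24],
    [0,[9.4,-5.8,0],0.36],
    [0,[12.8,-7.8,0],0.48],
    [0,[16.2,-9.9,0],0.6],
    [0,[19.6,-12,0],0.7],
    [0,[23,-14,0],0.78],
    [0,[26.4,-16,0],0.78],
  ],
)

```text
t: 2.0
position: [401.0, -284.1, 351.5]
ee_rot: [3.079, -0.623, 0.001]
wrist_force: [1.6, -1.4, -0.9]
gripper_width: 85.4
grip_force: 0.0
```

Run:
```python
from h import *
s,M=tool();print(s["t"],s["position"],M.round(3))
p=manip.camera("wrist");cv2.imwrite("pics/w1.png",p["color"][:,:,::-1]);print(np.array(p["world_from_camera"]).round(2), project(p,[[563,-16,188],[511,-254,45]]))
```

```text
2.0 [ 400.99423317 -284.10356809  351.54808237] [[ 0.921 -0.389  0.001]
 [-0.389 -0.921 -0.   ]
 [ 0.001  0.    -1.   ]]
[[-3.9000e-01  8.7000e-01  2.9000e-01  4.7568e+02]
 [-9.2000e-01 -3.7000e-01 -1.2000e-01 -3.1573e+02]
 [-0.0000e+00 -3.1000e-01  9.5000e-01  4.9395e+02]
 [ 0.0000e+00  0.0000e+00  0.0000e+00  1.0000e+00]] [[-31.05291809 169.39930241]
 [254.44263101 114.69337945]]
```

>>> move_arm(
  steps=[
    [0,[1,-3.6,-1],0],
    [0,[2,-7.4,-2],0],
    [0,[3,-11.2,-3],0],
    [0,[4,-15,-4],0],
    [0,[5,-18.8,-5],0],
    [0,[5,-18.8,-5],0],
    [0,[5,-18.8,-5],0],
  ],
)

```text
t: 2.63
position: [519.9, -130.4, 401.9]
ee_rot: [3.081, -0.612, 0.002]
wrist_force: [0.2, -0.1, 0.3]
gripper_width: 85.5
grip_force: 0.0
```

Run:
```python
from h import *
s,M=tool();print(s["t"],s["position"])
p=manip.camera("wrist");cv2.imwrite("pics/w2.png",p["color"][:,:,::-1]);print(project(p,[[563,-16,188],[511,-254,45]]))
for t in("lid_grip","lid_spout","jug_mouth"): print(t,[np.round(d["at"],1) for d in manip.tip_of(t,p)])
```

```text
2.6333 [ 519.86305729 -130.42352175  401.91436587]
[[195.19329863 208.03226257]
 [397.38557808 153.98154297]]
lid_grip [array([ 508.9, -256.7,   46.7]), array([ 350.5, -249.7,   43. ]), array([ 282.3, -387.2,   48.4])]
lid_spout [array([ 396.8, -276.6,   15. ]), array([ 555.3, -278.6,   15.4]), array([ 283.6, -334.2,   16. ])]
jug_mouth [array([565.3, -19.2, 188.5])]
```

View pics/w2.png

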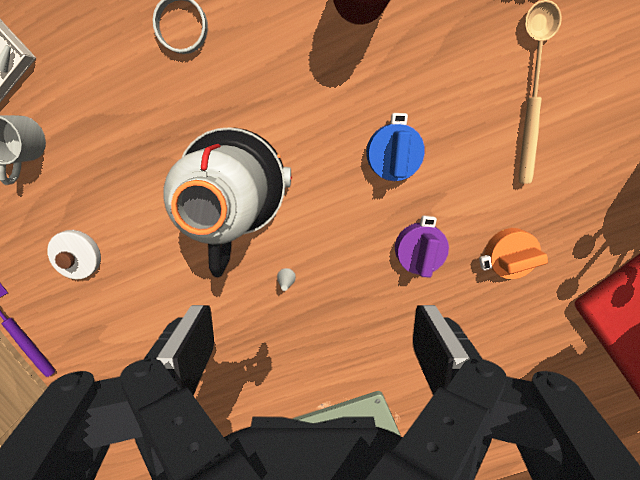

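The wrist view shows the seal ring at (199,206), the stripe from (203,170) to (217,145), the blue lid at (396,152) and its spout at (400,118). Now I'll fit these precisely.

```bash
cat > fit.py <<'E'
from h import *
from scipy.optimize import least_squares
def ring(p,C,rad):
    m=mask(p,(6,190,150),(17,255,255)).astype(np.uint8)
    n,l,st,ce=cv2.connectedComponentsWithStats(m)
    u=project(p,[C])[0]; best=None
    k=[i for i in range(1,n) if np.hypot(*(ce[i]-u))<10 and st[i,4]>40]
    if not k: return None
    i=max(k,key=lambda i:st[i,4]); y,x=np.nonzero(l==i)
    h=cv2.convexHull(np.c_[x,y].astype(np.int32))[:,0]
    P=at_z(p,h,188)[:,:2]
    f=least_squares(lambda q:np.hypot(P[:,0]-q[0],P[:,1]-q[1])-q[2],[*C[:2],29.5],loss="soft_l1").x
    return f.round(1),len(x)
E
python3 - <<'E'
from fit import *
C=np.array([563,-17,188.]); ps={n:manip.camera(n) for n in("top","scene","wrist")}
for n,p in ps.items():
    r=ring(p,C,29.5); print(n,"ring",r)
C2=np.array([ring(ps[n],C,29.5)[0][:2] for n in ps if ring(ps[n],C,29.5)]).mean(0) 
print(C2)
for n,p in ps.items():
    red=near(p,mask(p,(0,150,80),(5,255,255))|mask(p,(174,150,80),(180,255,255)),[600,-32,140],30)
    o,d=rays(p,red)
    for psi in(-20,-24,-28):
        a=np.radians(psi); nn=np.array([-np.sin(a),np.cos(a)]); t=((C2-o[:2])@nn)/(d[:,:2]@nn); P=o+d*t[:,None]
        r=(P[:,:2]-C2)@[np.cos(a),np.sin(a)]; i=np.argsort(r); print(n,psi,len(red),[(int(r[j]),int(P[j,2])) for j in i[::max(1,len(i)//8)]])
    for rr,z in((35,160),(50,145)):
        P=at_z(p,red,z)[:,:2]-C2; q=np.hypot(*P.T); k=abs(q-rr)<4; print("  z",z,k.sum(),np.degrees(np.arctan2(P[k,1],P[k,0])).mean() if k.any() else None)
p=ps["wrist"]
for n in("wrist","top","scene"):
    p=ps[n]; 
    for t in("lid_grip","lid_spout"):
        print(n,t,[np.round(x["at"],1) for x in manip.tip_of(t,p) if np.hypot(x["at"][0]-530,x["at"][1]+262)<50])
E
```

```text
top ring (array([561.1, -16.7,  27.6]), 124)
scene ring (array([562.1, -16.9,  31.1]), 208)
wrist ring None
[561.6 -16.8]
top -20 16 [(59, 46), (63, 101), (66, 60), (73, -27), (79, -11), (83, -58), (91, -160), (103, -196)]
top -24 16 [(42, 178), (45, 236), (47, 205), (51, 138), (55, 166), (57, 132), (62, 58), (69, 51)]
top -28 16 [(33, 252), (35, 311), (36, 285), (39, 229), (42, 262), (44, 234), (48, 173), (52, 179)]
  z 160 0 None
  z 145 5 -24.453444923430368
scene -20 67 [(28, 150), (38, 153), (39, 131), (41, 87), (44, 133), (45, 110), (46, 86), (50, 123), (51, 100)]
scene -24 67 [(33, 155), (45, 160), (46, 138), (48, 95), (52, 141), (53, 118), (55, 95), (59, 132), (60, 110)]
scene -28 67 [(40, 163), (55, 170), (57, 149), (59, 107), (64, 153), (65, 131), (67, 108), (72, 146), (74, 124)]
  z 160 2 -24.896133063508756
  z 145 7 -23.85870254679123
wrist -20 186 [(35, 144), (39, 152), (43, 128), (47, 149), (50, 117), (54, 127), (56, 126), (57, 100), (60, 99)]
wrist -24 186 [(36, 151), (40, 161), (44, 138), (48, 159), (51, 129), (54, 140), (57, 139), (58, 115), (61, 114)]
wrist -28 186 [(37, 160), (42, 170), (46, 149), (49, 170), (53, 141), (56, 152), (58, 152), (59, 129), (62, 129)]
  z 160 9 -25.83343812629455
  z 145 46 -23.713831386317022
wrist lid_grip [array([ 510.5, -255.9,   46.3])]
wrist lid_spout [array([ 553.9, -279.4,   15.7])]
top lid_grip [array([ 511.1, -256.3,   43. ])]
top lid_spout []
scene lid_grip [array([ 507.2, -256.2,   42.9])]
scene lid_spout [array([ 555.7, -277. ,   14.6])]
```

>>> move_arm(
  steps=[
    [0,[1,3,1],0.03],
    [0,[2,6,3],0.03],
    [0,[3,9,5],0.03],
    [0,[3.9,11.9,8],0.03],
    [0,[3.9,11.9,12],0.03],
    [0,[3.9,11.9,16],0.03],
    [0,[3.9,11.9,20],0.03],
    [0,[3.9,11.9,22],0.03],
  ],
)

```text
t: 3.95
position: [505.8, -255.0, 175.4]
ee_rot: [-3.067, 0.665, 0.013]
wrist_force: [-0.2, 0.7, -0.2]
gripper_width: 85.2
grip_force: 0.0
```

Run:
```python
from h import *
s,M=tool();print(s["t"],s["position"],np.degrees(np.arctan2(M[1,0],M[0,0])))
p=manip.camera("wrist");cv2.imwrite("pics/w3.png",p["color"][:,:,::-1]);print(project(p,[[510,-256,60]]))
m=mask(p,(100,100,30),(130,255,255)).astype(np.uint8); print(m.sum())
for t in("lid_grip","lid_spout"): print(t,[np.round(d["at"],1) for d in manip.tip_of(t,p)])
```

```text
3.95 [ 505.84636799 -255.01531016  175.41830237] -24.463178249456362
[[311.90371548 226.21739855]]
7024
lid_grip [array([ 353.4, -247.1,   43.6]), array([ 507.9, -259. ,   46.2]), array([ 282.1, -386.2,   46. ])]
lid_spout [array([ 554.9, -276.9,   16.9]), array([ 396.3, -275.4,   17.2])]
```

View pics/w3.png

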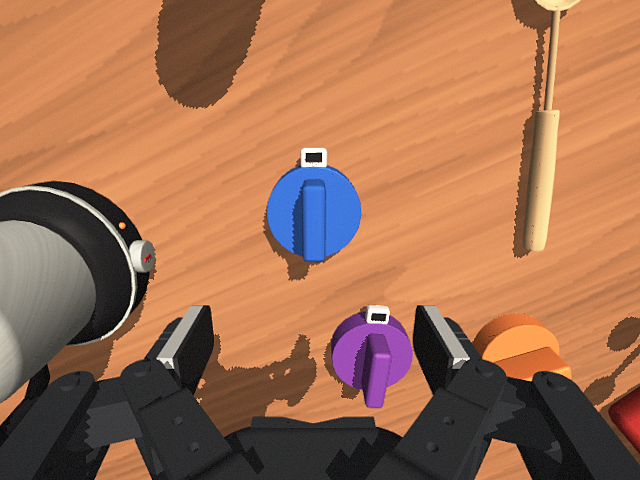

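The bar stands upright in the picture at x 303–326, rows 180–262, midway between the fingers. The cap circle is centred near (314,212) and the spout at (314,157).

Run:
```python
from h import *
s,M=tool();print(s["position"])
p=manip.camera("wrist")
m=mask(p,(100,100,30),(130,255,255)).astype(np.uint8)
c=max(cv2.findContours(m,0,1)[0],key=cv2.contourArea)[:,0]; c=cv2.convexHull(c)[:,0]
c=c[c[:,1]<225]
from scipy.optimize import least_squares
P=at_z(p,c,24)[:,:2]
f=least_squares(lambda q:np.hypot(P[:,0]-q[0],P[:,1]-q[1])-q[2],[510,-256,41],loss="soft_l1").x; print("cap",f)
sp=at_z(p,[[314,157]],24)[0]; print(sp,at_z(p,[[314,182],[314,261]],60).round(1))
print("in tool", M.T[:2,:2]@(f[:2]-s["position"][:2]), "spout dir",np.degrees(np.arctan2(*(sp[:2]-f[:2])[::-1])))
```

```text
[ 507.6369579  -255.78760163  179.25259757]
cap [ 511.86616385 -258.18730045   39.87692242]
[ 554.99977676 -278.30182472   24.        ] [[ 541.7 -272.2   60. ]
 [ 484.  -246.1   60. ]]
in tool [4.84291051 0.43631803] spout dir -25.001080430867713
```

>>> move_arm(
  steps=[
    [0,[0.5,0,4],0],
    [0,[0.5,0,8],0],
    [0,[0.5,0,11],0],
    [0,[0.5,0,13],0],
    [0,[0.5,0,14.2],0],
    [0,[0.5,0,15],0],
    [0,[0.5,0,15],0],
    [0,[0.5,0,15],0],
  ],
)

```text
t: 4.82
position: [515.1, -259.8, 33.3]
ee_rot: [3.069, -0.664, 0.005]
wrist_force: [-0.6, 0.2, 0.6]
gripper_width: 85.6
grip_force: 0.0
```

>>> move_arm(
  steps=[
    [0.3,[0,0,0],0],
    [0.5,[0,0,0],0],
    [0.7,[0,0,0],0],
    [0.9,[0,0,0],0],
    [1,[0,0,0],0],
    [1,[0,0,0],0],
    [1,[0,0,0],0],
    [1,[0,0,0],0],
  ],
  force=60,
)

```text
t: 5.48
position: [513.9, -259.0, 31.8]
ee_rot: [3.07, -0.664, 0.001]
wrist_force: [0.2, 0.2, 3.3]
gripper_width: 16.9
grip_force: 59.0
```

>>> move_arm(
  steps=[
    [1,[0,0,-2],0],
    [1,[0,0,-6],0],
    [1,[0,0,-10],0],
    [1,[0,0,-14],0],
    [1,[0,0,-18],0],
    [1,[0,0,-22],-0.05],
    [1,[0,0,-25],-0.15],
    [1,[0,0,-26],-0.25],
  ],
)

```text
t: 6.15
position: [515.5, -260.1, 297.7]
ee_rot: [3.125, -0.268, 0.013]
wrist_force: [0.2, -1.2, -0.0]
gripper_width: 17.0
grip_force: 58.6
```

Run:
```python
from fit import *
s,M=tool();print(s["t"],s["position"],s["wrist_force"],s["gripper_width"],np.degrees(np.arctan2(M[1,0],M[0,0])))
C=np.array([562,-17,188.])
for n in("top","scene"):
    p=manip.camera(n); m=mask(p,(100,100,30),(130,255,255))
    print(n,ring(p,C,29.5))
    for t in("lid_grip","lid_spout"):
        for x in manip.tip_of(t,p):
            if x["at"][2]>100: print(t,np.round(x["at"],1),"tool",(M.T@(np.array(x["at"])-s["position"])).round(1))
    u=project(p,[C])[0].astype(int); cr=p["color"][u[1]-60:u[1]+60,u[0]-80:u[0]+80,::-1]
    cv2.imwrite(f"pics/c_{n}.png",cv2.resize(cr,None,fx=4,fy=4,interpolation=0))
```

```text
6.15 [ 515.45216896 -260.06342701  297.68532638] [ 0.22582892 -1.19229912 -0.01143782] 17.01966986060818 -9.81314900889022
top (array([561.1, -16.7,  27.6]), 122)
lid_grip [ 510.1 -261.   311.5] tool [ -5.    1.9 -13.9]
scene (array([562.3, -16.9,  31.1]), 207)
lid_grip [ 509.1 -253.6  306.6] tool [-7.3 -5.2 -9. ]
lid_spout [ 563.3 -262.1  278.5] tool [47.3 -6.2 19.6]
```

View pics/c_top.png

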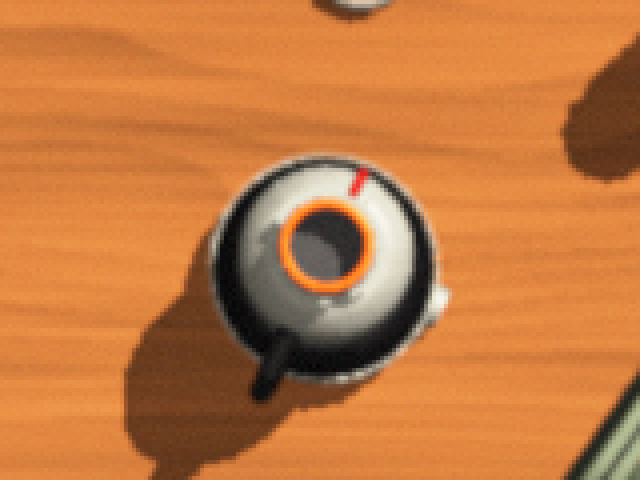

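The crop shows the seal ring clearly at (326,246), the stripe at (358,182) and the handle at (272,370). All three agree with the fit. Next I'll refine the lid's offset in the grip and the mouth centre using the wrist camera.

Run:
```python
from fit import *
s,M=tool(); p=manip.camera("wrist"); cv2.imwrite("pics/w4.png",p["color"][:,:,::-1]); s,M=tool()
T=np.eye(4);T[:3,:3]=M;T[:3,3]=s["position"]; TC=np.linalg.inv(T)@p["world_from_camera"]; print(TC.round(3))
m=mask(p,(100,100,30),(130,255,255)).astype(np.uint8)
c=max(cv2.findContours(m,0,1)[0],key=cv2.contourArea)[:,0]; print(c.min(0),c.max(0))
h=cv2.convexHull(c)[:,0]; h=h[h[:,1]<h[:,1].min()+60]
# cap top plane: tool z = 31.8-24 ->  7.8 below TCP ; world z
for zt in (7.8,):
    P=at_z(p,h,s["position"][2]-zt); L=(P-s["position"])@M
    f=least_squares(lambda q:np.hypot(L[:,0]-q[0],L[:,1]-q[1])-41,[0,0],loss="soft_l1"); print("cap in tool",f.x,abs(f.fun).mean(),len(h))
# w2 ring
im=cv2.imread("pics/w2.png")[:,:,::-1]; 
M2=R.from_rotvec([3.081,-.612,.002]).as_matrix(); T2=np.eye(4);T2[:3,:3]=M2;T2[:3,3]=[519.86,-130.42,401.91]
q=dict(p,color=np.ascontiguousarray(im),world_from_camera=T2@TC)
print(project(q,[[563,-16,188]]),"exp 195.2 208.0")
hh=hsv(q)[150:260,150:250]; mm=(hh[...,0]>6)&(hh[...,0]<18)&(hh[...,1]>180)
n,l,st,ce=cv2.connectedComponentsWithStats(mm.astype(np.uint8)); print(st[1:],ce[1:]+150)
for i in range(1,n):
    if st[i,4]>150:
        y,x=np.nonzero(l==i); k=cv2.convexHull(np.c_[x+150,y+150].astype(np.int32))[:,0]; P=at_z(q,k,188)[:,:2]
        print(least_squares(lambda v:np.hypot(P[:,0]-v[0],P[:,1]-v[1])-v[2],[562,-17,29.5],loss="soft_l1").x)
```

```text
[[-0.00000e+00  9.49000e-01  3.15000e-01  8.11060e+01]
 [ 1.00000e+00  0.00000e+00  0.00000e+00  9.30000e-02]
 [ 0.00000e+00  3.15000e-01 -9.49000e-01 -1.42256e+02]
 [ 0.00000e+00  0.00000e+00  0.00000e+00  1.00000e+00]]
[229 219] [396 411]
cap in tool [-0.41822963  0.69027562] 1.002760882639856 18
[[195.18091715 208.04277382]] exp 195.2 208.0
[[39 31  3  1  3]
 [44 30  5  1  5]
 [52 31 10  4 10]
 [37 32  1  1  1]
 [43 35  8  1  8]
 [52 35  3  2  3]
 [27 37  3  3  3]
 [35 37  2  2  2]
 [38 36  2  1  2]
 [56 37  1  1  1]
 [64 36  7  7  7]
 [25 39 17 39 74]
 [58 38  1  1  1]
 [60 39  3  3  3]
 [26 41  1  1  1]
 [64 43  1  1  1]
 [24 44  1  1  1]
 [66 45  2  2  2]
 [71 44  6 25 26]
 [23 47  1  1  1]
 [23 49  1  1  1]
 [68 48  1  1  1]
 [22 51  1  3  3]
 [69 50  2  4  4]
 [22 55  1  1  1]
 [71 55  1  4  4]
 [71 60  1  6  6]
 [68 71  1  1  1]
 [59 70 15 13 21]
 [27 72  4  4  4]
 [64 74  2  2  2]
 [32 77  3  2  3]
 [52 77 11  3 11]
 [43 78  7  2  8]
 [39 81  1  1  1]
 [46 83  1  1  1]
 [50 83  2  1  2]
 [53 83  2  1  2]
 [56 83  2  1  2]
 [48 84  1  1  1]
 [58 94  1  1  1]] [[190.         
[... 474 characters left out ...]
  ]
 [216.5        195.5       ]
 [224.23076923 205.65384615]
 [173.         197.        ]
 [173.         199.        ]
 [218.         198.        ]
 [172.         202.        ]
 [219.75       201.5       ]
 [172.         205.        ]
 [221.         206.5       ]
 [221.         212.5       ]
 [218.         221.        ]
 [217.33333333 226.80952381]
 [178.5        223.5       ]
 [214.5        224.5       ]
 [183.         227.66666667]
 [207.         228.36363636]
 [195.875      228.625     ]
 [189.         231.        ]
 [196.         233.        ]
 [200.5        233.        ]
 [203.5        233.        ]
 [206.5        233.        ]
 [198.         234.        ]
 [208.         244.        ]]
```

View pics/w4.png

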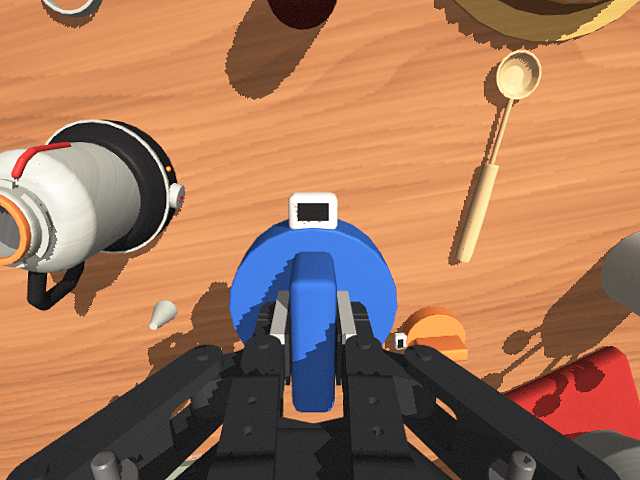

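Held: the cap is within about 1 mm of the tool axis, level, with the bar at x 293–336 between the pads. Now I'll carry it over the jug with the spout about 90° counter-clockwise of the mark.

>>> move_arm(
  steps=[
    [1,[0,-2,0],-0.1],
    [1,[0,-5,0],-0.22],
    [1,[0.1,-8.5,0],-0.34],
    [1,[0.2,-12,0],-0.46],
    [1,[0.2,-15.5,0],-0.58],
    [1,[0.3,-19,0],-0.7],
    [1,[0.3,-22,0],-0.82],
    [1,[0.35,-24.8,0],-0.94],
  ],
)

```text
t: 7.17
position: [559.5, -13.0, 289.2]
ee_rot: [-2.91, -1.178, 0.005]
wrist_force: [-0.1, -0.4, -0.9]
gripper_width: 17.2
grip_force: 58.7
```

>>> move_arm(
  steps=[
    [1,[0,0,0],-0.12],
    [1,[0,0,0],-0.24],
    [1,[0,0,0],-0.36],
    [1,[0,0,0],-0.38],
    [1,[0,0,0],-0.38],
    [1,[0,0,0],-0.38],
  ],
)

```text
t: 7.67
position: [560.0, -15.2, 290.2]
ee_rot: [-2.643, -1.696, 0.002]
wrist_force: [-0.0, -0.3, -1.3]
gripper_width: 17.4
grip_force: 58.8
```

```bash
cat > st.py <<'E'
from h import *
s,M=tool(); print(round(s["t"],2),s["position"].round(2),"F",s["wrist_force"].round(1),"T",s["wrist_torque"].round(2),"yaw",np.degrees(np.arctan2(M[1,0],M[0,0])).round(1),"CCW of mark",(np.degrees(np.arctan2(M[1,0],M[0,0]))+24.4).round(1),"tilt",np.degrees(np.arccos(-M[2,2])).round(2),s["gripper_width"].round(1))
C=np.array([562,-17.8]); off=np.array([-1.2,.4])
print("lid minus mouth, in tool xy:",(M[:2,:2].T@(s["position"][:2]-C)+off).round(1))
E
python3 st.py
```

```text
Traceback (most recent call last):
  File "st.py", line 2, in <module>
    s,M=tool(); print(round(s["t"],2),s["position"].round(2),"F",s["wrist_force"].round(1),"T",s["wrist_torque"].round(2),"yaw",np.degrees(np.arctan2(M[1,0],M[0,0])).round(1),"CCW of mark",(np.degrees(np.arctan2(M[1,0],M[0,0]))+24.4).round(1),"tilt",np.degrees(np.arccos(-M[2,2])).round(2),s["gripper_width"].round(1))
                                                                                                                                                                                                                                                                                                  ^^^^^^^^^^^^^^^^^^^^^^^^
AttributeError: 'float' object has no attribute 'round'
```

```bash
sed -i 's/,s\["gripper_width"\].round(1)//' st.py; python3 st.py
python3 - <<'E'
from h import *
# noise: a few readings separated by camera calls
for n in("top","scene","wrist"):
    p=manip.camera(n); s,M=tool(); print(s["position"].round(2))
    m=mask(p,(100,110,30),(130,255,255)).astype(np.uint8); c=max(cv2.findContours(m,0,1)[0],key=cv2.contourArea)[:,0]; h=cv2.convexHull(c)[:,0]
    if n!="wrist":
        P=at_z(p,h,s["position"][2]-20); from scipy.optimize import least_squares
        print(n,least_squares(lambda q:np.hypot(P[:,0]-q[0],P[:,1]-q[1])-41,[560,-17],loss="soft_l1").x)
E
```

```text
7.67 [559.97 -15.25 290.22] F [-0.  -0.3 -1.3] T [-0.02  0.07 -0.  ] yaw 65.4 CCW of mark 89.8 tilt 0.11
lid minus mouth, in tool xy: [ 0.3 -2.5]
[560.05 -15.32 290.5 ]
top [560.38039792 -17.96955525]
[560.15 -15.34 290.75]
scene [798.09709018 777.36234664]
[560.28 -15.37 290.99]
```

>>> move_arm(
  steps=[
    [1,[0.05,0.13,2],0],
    [1,[0.05,0.13,5],0],
    [1,[0.05,0.13,7],0],
    [1,[0.05,0.13,7.8],0],
    [1,[0.05,0.13,7.8],0],
    [1,[0.05,0.13,7.8],0],
  ],
)

```text
t: 8.32
position: [561.8, -15.4, 213.8]
ee_rot: [-2.642, -1.699, 0.001]
wrist_force: [0.7, -0.6, -1.5]
gripper_width: 16.9
grip_force: 59.0
```

```bash
python3 st.py
```

```text
8.32 [561.84 -15.43 213.76] F [ 0.7 -0.6 -1.5] T [-0.    0.02 -0.02] yaw 65.5 CCW of mark 89.9 tilt 0.02
lid minus mouth, in tool xy: [ 0.9 -0.7]
```

Now down slowly to contact.

>>> move_arm(
  steps=[
    [1,[0,0,0.2],0],
    [1,[0,0,0.4],0],
    [1,[0,0,0.5],0],
    [1,[0,0,0.6],0],
    [1,[0,0,0.7],0],
    [1,[0,0,0.7],0],
    [1,[0,0,0.7],0],
  ],
)

```text
t: 8.9
position: [561.9, -15.2, 206.4]
ee_rot: [2.642, 1.7, 0.001]
wrist_force: [1.3, 1.6, -2.2]
gripper_width: 17.1
grip_force: 59.0
```

>>> move_arm(
  steps=[
    [1,[0,0,0.1],0],
    [1,[0,0,0.2],0],
    [1,[0,0,0.2],0],
    [1,[0,0,0.2],0],
  ],
)

```text
t: 9.23
position: [562.0, -15.1, 204.3]
ee_rot: [-2.642, -1.7, -0.001]
wrist_force: [2.0, 0.5, -2.2]
gripper_width: 17.4
grip_force: 59.0
```

>>> move_arm(
  steps=[
    [1,[0,0,0.1],0],
    [1,[0,0,0.1],0],
    [1,[0,0,0.1],0],
  ],
)

```text
t: 9.48
position: [562.0, -15.1, 203.3]
ee_rot: [2.642, 1.7, 0.001]
wrist_force: [1.2, 2.0, -0.8]
gripper_width: 17.3
grip_force: 59.1
```

>>> move_arm(
  steps=[
    [1,[0,0,0.1],0],
    [1,[0,0,0.1],0],
    [1,[0,0,0.1],0],
  ],
)

```text
t: 9.73
position: [562.1, -15.2, 202.8]
ee_rot: [2.641, 1.7, 0.001]
wrist_force: [0.7, 1.4, 2.2]
gripper_width: 17.2
grip_force: 59.3
```

```bash
python3 st.py
```

```text
9.73 [562.11 -15.19 202.84] F [0.7 1.4 2.2] T [ 0.38 -0.19  0.04] yaw 65.5 CCW of mark 89.9 tilt 0.05
lid minus mouth, in tool xy: [ 1.2 -0.6]
```

>>> move_arm(
  steps=[
    [1,[0,0,0.05],0],
    [1,[0,0,0.05],0.03],
    [1,[0,0,0.05],0.06],
    [1,[0,0,0.05],0.09],
    [1,[0,0,0.05],0.12],
    [1,[0,0,0.05],0.15],
    [1,[0,0,0.05],0.18],
    [1,[0,0,0.05],0.18],
  ],
)

```text
t: 10.4
position: [562.4, -15.0, 202.4]
ee_rot: [2.784, 1.455, 0.003]
wrist_force: [2.1, 3.1, 2.7]
gripper_width: 17.0
grip_force: 59.6
```

```bash
python3 st.py
```

```text
10.4 [562.38 -15.03 202.43] F [2.1 3.1 2.7] T [ 0.52 -0.29 -0.02] yaw 55.2 CCW of mark 79.6 tilt 0.1
lid minus mouth, in tool xy: [ 1.3 -0.9]
```

>>> move_arm(
  steps=[
    [1,[0.1,0,0.05],0],
    [1,[0.1,0,0.05],0.03],
    [1,[0.1,0,0.05],0.06],
    [1,[0.1,0,0.05],0.09],
    [1,[0.1,0,0.05],0.12],
    [1,[0.1,0,0.05],0.15],
    [1,[0.1,0,0.05],0.18],
    [1,[0.1,0,0.05],0.18],
  ],
)

```text
t: 11.07
position: [563.0, -14.8, 202.0]
ee_rot: [2.902, 1.2, 0.002]
wrist_force: [1.8, 1.0, 3.2]
gripper_width: 17.0
grip_force: 59.7
```

```bash
python3 st.py
```

```text
11.07 [562.98 -14.76 201.96] F [1.8 1.  3.2] T [ 0.22 -0.3   0.01] yaw 44.9 CCW of mark 69.3 tilt 0.11
lid minus mouth, in tool xy: [ 1.6 -1.1]
```

>>> move_arm(
  steps=[
    [1,[0.05,0,0.05],0],
    [1,[0.05,0,0.06],0.03],
    [1,[0.05,0,0.07],0.06],
    [1,[0.05,0,0.07],0.09],
    [1,[0.05,0,0.07],0.12],
    [1,[0.05,0,0.07],0.12],
    [1,[0.05,0,0.07],0.12],
  ],
)

```text
t: 11.65
position: [563.5, -14.6, 201.6]
ee_rot: [2.968, 1.024, 0.003]
wrist_force: [1.6, 0.2, 6.5]
gripper_width: 17.0
grip_force: 59.9
```

```bash
python3 st.py
```

```text
11.65 [563.51 -14.64 201.65] F [1.6 0.2 6.5] T [ 0.16 -0.2  -0.04] yaw 38.1 CCW of mark 62.5 tilt 0.14
lid minus mouth, in tool xy: [ 1.9 -1.2]
```

>>> move_arm(
  steps=[
    [1,[0,0,0],0.03],
    [1,[0,0,0],0.06],
    [1,[0,0,0],0.08],
    [1,[0,0,0],0.08],
    [1,[0,0,0],0.08],
  ],
)

```text
t: 12.07
position: [563.7, -14.7, 201.5]
ee_rot: [3.007, 0.905, 0.004]
wrist_force: [2.9, -1.5, 4.6]
gripper_width: 17.2
grip_force: 59.9
```

```bash
python3 st.py
```

```text
12.07 [563.74 -14.71 201.49] F [ 2.9 -1.5  4.6] T [-0.   -0.5   0.01] yaw 33.5 CCW of mark 57.9 tilt 0.17
lid minus mouth, in tool xy: [ 2.  -1.2]
```

>>> move_arm(
  steps=[
    [1,[0,0.05,0.02],0.03],
    [1,[0,0.05,0.04],0.06],
    [1,[0,0.05,0.05],0.08],
    [1,[0,0.05,0.05],0.08],
    [1,[0,0.05,0.05],0.08],
  ],
)

```text
t: 12.48
position: [564.0, -15.0, 201.2]
ee_rot: [3.041, 0.784, 0.004]
wrist_force: [3.0, 0.4, 6.3]
gripper_width: 16.8
grip_force: 60.1
```

```bash
python3 st.py
```

```text
12.48 [563.96 -14.99 201.21] F [3.  0.4 6.3] T [ 0.05 -0.47  0.02] yaw 28.9 CCW of mark 53.3 tilt 0.16
lid minus mouth, in tool xy: [ 1.9 -1.1]
```

>>> move_arm(
  steps=[
    [1,[0.03,0.02,0],0.03],
    [1,[0.03,0.02,0.02],0.06],
    [1,[0.03,0.02,0.02],0.08],
    [1,[0.03,0.02,0.02],0.08],
    [1,[0.03,0.02,0.02],0.08],
  ],
)

```text
t: 12.9
position: [564.3, -15.1, 201.0]
ee_rot: [3.069, 0.662, 0.004]
wrist_force: [2.8, -1.0, 6.6]
gripper_width: 17.4
grip_force: 60.1
```

```bash
python3 st.py
```

```text
12.9 [564.32 -15.06 201.  ] F [ 2.8 -1.   6.6] T [-0.04 -0.51  0.05] yaw 24.3 CCW of mark 48.7 tilt 0.17
lid minus mouth, in tool xy: [ 2.  -1.1]
```

>>> move_arm(
  steps=[
    [1,[0,0,0],0.03],
    [1,[0,0,0.02],0.06],
    [1,[0,0,0.02],0.08],
    [1,[0,0,0.02],0.08],
    [1,[0,0,0.02],0.08],
  ],
)

```text
t: 13.32
position: [564.5, -15.2, 200.6]
ee_rot: [3.093, 0.539, 0.004]
wrist_force: [3.7, -1.6, 5.2]
gripper_width: 17.5
grip_force: 60.0
```

```bash
python3 st.py
```

```text
13.32 [564.53 -15.23 200.59] F [ 3.7 -1.6  5.2] T [-0.23 -0.8   0.06] yaw 19.8 CCW of mark 44.2 tilt 0.2
lid minus mouth, in tool xy: [ 2.1 -1.2]
```

>>> move_arm(
  steps=[
    [1,[0,0,0],0.03],
    [1,[0,0,0.01],0.06],
    [1,[0,0,0.02],0.08],
    [1,[0,0,0.02],0.08],
    [1,[0,0,0.02],0.08],
  ],
)

```text
t: 13.73
position: [564.4, -15.7, 199.4]
ee_rot: [3.112, 0.414, 0.003]
wrist_force: [4.3, -1.8, 2.1]
gripper_width: 16.6
grip_force: 59.4
```

```bash
python3 st.py
```

```text
13.73 [564.36 -15.69 199.4 ] F [ 4.3 -1.8  2.1] T [-0.53 -1.05  0.04] yaw 15.2 CCW of mark 39.6 tilt 0.2
lid minus mouth, in tool xy: [ 1.6 -1. ]
```

The lid dropped: z fell 1.2 mm and the force fell too. Now I'll press without turning.

>>> move_arm(
  steps=[
    [1,[0,0,0.05],0],
    [1,[0,0,0.1],0],
    [1,[0,0,0.1],0],
    [1,[0,0,0.1],0],
  ],
)

```text
t: 14.07
position: [564.4, -15.7, 198.8]
ee_rot: [3.112, 0.414, 0.004]
wrist_force: [4.7, -2.5, 2.9]
gripper_width: 17.1
grip_force: 59.6
```

```bash
python3 st.py
```

```text
14.07 [564.4  -15.67 198.82] F [ 4.7 -2.5  2.9] T [-0.57 -0.91  0.01] yaw 15.1 CCW of mark 39.5 tilt 0.2
lid minus mouth, in tool xy: [ 1.7 -1. ]
```

>>> move_arm(
  steps=[
    [1,[0,0,0.06],0],
    [1,[0,0,0.12],0],
    [1,[0,0,0.18],0],
    [1,[0,0,0.22],0],
    [1,[0,0,0.22],0],
    [1,[0,0,0.22],0],
  ],
)

```text
t: 14.57
position: [564.4, -15.7, 197.5]
ee_rot: [3.112, 0.414, 0.004]
wrist_force: [3.9, -3.7, 7.2]
gripper_width: 17.2
grip_force: 60.2
```

```bash
python3 st.py
```

```text
14.57 [564.43 -15.67 197.53] F [ 3.9 -3.7  7.2] T [-0.58 -0.71  0.  ] yaw 15.1 CCW of mark 39.5 tilt 0.21
lid minus mouth, in tool xy: [ 1.7 -1. ]
```

>>> move_arm(
  steps=[
    [1,[0,0,0],0.03],
    [1,[0,0,0],0.06],
    [1,[0,0,0],0.09],
    [1,[0,0,0],0.12],
    [1,[0,0,0],0.15],
    [1,[0,0,0],0.15],
  ],
)

```text
t: 15.07
position: [564.8, -16.1, 197.3]
ee_rot: [3.133, 0.178, 0.005]
wrist_force: [5.8, -3.9, 4.5]
gripper_width: 17.1
grip_force: 59.9
```

```bash
python3 st.py
```

```text
15.07 [564.77 -16.1  197.25] F [ 5.8 -3.9  4.5] T [-0.83 -0.94  0.06] yaw 6.5 CCW of mark 30.9 tilt 0.28
lid minus mouth, in tool xy: [ 1.7 -1. ]
```

>>> move_arm(
  steps=[
    [1,[0.03,0.02,0],0.03],
    [1,[0.05,0.04,0],0.06],
    [1,[0.05,0.04,0.02],0.1],
    [1,[0.05,0.04,0.03],0.14],
    [1,[0.05,0.04,0.03],0.17],
    [1,[0.05,0.04,0.03],0.2],
    [1,[0.05,0.04,0.03],0.2],
  ],
)

```text
t: 15.65
position: [565.2, -16.8, 197.1]
ee_rot: [3.135, -0.136, 0.006]
wrist_force: [4.9, -5.2, 5.0]
gripper_width: 17.3
grip_force: 59.9
```

```bash
python3 st.py
```

```text
15.65 [565.21 -16.82 197.08] F [ 4.9 -5.2  5. ] T [-0.93 -0.82  0.09] yaw -5.0 CCW of mark 19.4 tilt 0.3
lid minus mouth, in tool xy: [ 1.9 -0.9]
```

>>> move_arm(
  steps=[
    [1,[0,0.02,0.01],0.03],
    [1,[0.02,0.04,0.02],0.07],
    [1,[0.02,0.04,0.03],0.11],
    [1,[0.02,0.04,0.04],0.15],
    [1,[0.02,0.04,0.05],0.18],
    [1,[0.02,0.04,0.05],0.21],
    [1,[0.02,0.04,0.05],0.21],
  ],
)

```text
t: 16.23
position: [565.2, -17.7, 196.7]
ee_rot: [3.103, -0.464, 0.006]
wrist_force: [4.4, -5.6, 5.4]
gripper_width: 17.1
grip_force: 60.1
```

```bash
python3 st.py
python3 - <<'E'
from h import *
p=manip.camera("wrist");cv2.imwrite("pics/w5.png",p["color"][:,:,::-1])
E
```

```text
16.23 [565.23 -17.66 196.7 ] F [ 4.4 -5.6  5.4] T [-1.13 -0.65  0.05] yaw -17.0 CCW of mark 7.4 tilt 0.32
lid minus mouth, in tool xy: [ 1.8 -0.7]
```

View pics/w5.png

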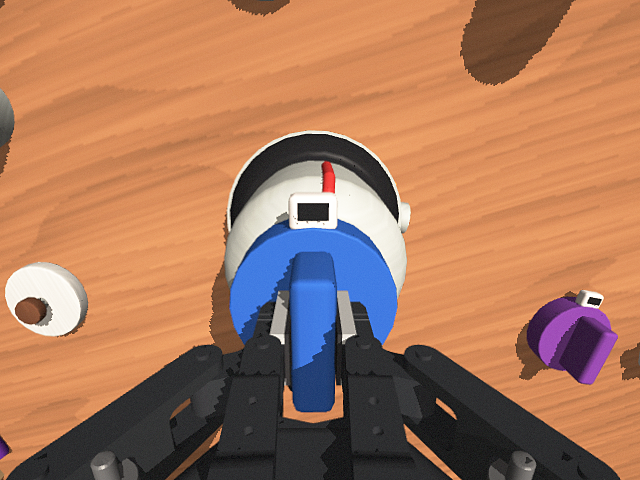

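The spout is at (313,211) and the stripe runs from (327,165) to (330,193), so there are still some degrees to go clockwise. Next I'll compute the residual.

Run:
```python
from h import *
p=manip.camera("wrist"); s,M=tool(); yaw=np.degrees(np.arctan2(M[1,0],M[0,0]))
red=near(p,mask(p,(0,150,80),(5,255,255))|mask(p,(174,150,80),(180,255,255)),[610,-38,140],60)
for nm,C in(("cam",np.array([562,-17.5])),("tool",s["position"][:2]+M[:2,:2]@[-1.0,.5])):
  for z,r0,r1 in((160,34,42),(150,40,52),(140,48,57)):
    P=at_z(p,red,z)[:,:2]-C; q=np.hypot(*P.T); k=(q>r0)&(q<r1)
    if k.any(): print(nm,C.round(1),z,k.sum(),np.degrees(np.arctan2(P[k,1],P[k,0])).mean().round(1))
  P=on_cyl(p,red,C,57); a=np.degrees(np.arctan2(*(P[:,:2]-C).T[::-1])); k=P[:,2]<135; print("cyl",k.sum(),a[k].mean() if k.any() else 0)
print("yaw",yaw)
# spout: white pixels near tip
t=[x for x in manip.tip_of("lid_spout",p)+manip.tip_of("lid_grip",p)]
for x in t: print(np.round(x["at"],1),"tool",((np.array(x["at"])-s["position"])@M).round(1))
p=manip.camera("top")
for n in("jug_mouth","lid_spout","lid_grip"): print(n,[np.round(x["at"],1) for x in manip.tip_of(n,p)])
```

```text
cam [562.  -17.5] 150 69 -26.0
cam [562.  -17.5] 140 190 -26.3
cyl 109 -26.088350269777308
tool [564.1 -17.8] 150 115 -26.5
tool [564.1 -17.8] 140 188 -26.5
cyl 68 -25.77984317570001
yaw -16.959382631355965
[609.8 -32.8 181.6] tool [47.   1.4 15.3]
[ 396.5 -275.6   18.3] tool [-86.9 295.3 179.1]
[ 350.5 -248.5   43.3] tool [-138.7  282.9  153.8]
[562.7 -16.9 209.4] tool [ -2.6   0.1 -12.7]
jug_mouth [array([563.1, -15.9, 185. ])]
lid_spout [array([ 396.3, -274.5,   16.1]), array([ 289.4, -332.9,   17. ])]
lid_grip [array([ 285.3, -386.1,   43.9]), array([559.2, -14.8, 210.4]), array([ 348. , -249.4,   43.2])]
```

>>> move_arm(
  steps=[
    [1,[0,0.02,0.01],0.03],
    [1,[0,0.02,0.02],0.06],
    [1,[0,0.02,0.03],0.09],
    [1,[0,0.02,0.03],0.12],
    [1,[0,0.02,0.03],0.15],
    [1,[0,0.02,0.03],0.15],
    [1,[0,0.02,0.03],0.15],
    [1,[0,0.02,0.03],0.15],
  ],
)

```text
t: 17.3
position: [565.2, -18.2, 196.6]
ee_rot: [3.059, -0.694, 0.007]
wrist_force: [4.5, -6.9, 6.7]
gripper_width: 17.2
grip_force: 60.1
```

```bash
python3 st.py
python3 - <<'E'
from h import *
p=manip.camera("wrist");cv2.imwrite("pics/w6.png",p["color"][:,:,::-1])
s,M=tool();red=near(p,mask(p,(0,150,80),(5,255,255))|mask(p,(174,150,80),(180,255,255)),[610,-38,140],60)
for C in(np.array([562,-17.5]),s["position"][:2]+M[:2,:2]@[-1.0,.5]):
  P=at_z(p,red,142)[:,:2]-C;print(C,np.degrees(np.arctan2(P[:,1],P[:,0])).mean())
E
```

```text
17.3 [565.22 -18.23 196.56] F [ 4.5 -6.9  6.7] T [-1.22 -0.65  0.06] yaw -25.6 CCW of mark -1.2 tilt 0.35
lid minus mouth, in tool xy: [ 1.9 -0.6]
[562.  -17.5] -25.754895850728143
[564.12781134 -18.24520797] -26.032156747801764
```

View pics/w6.png

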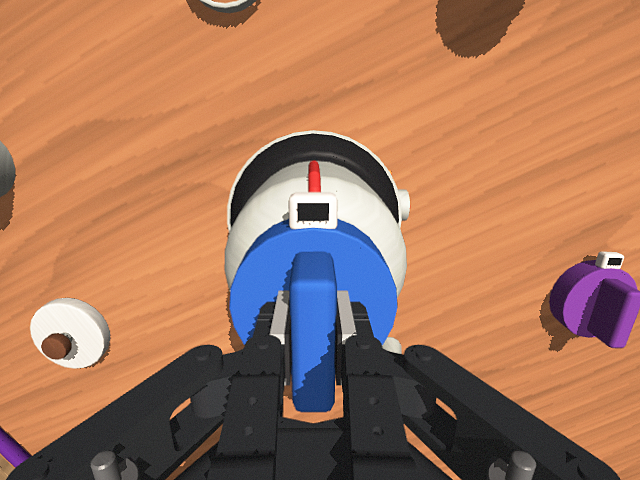

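The spout (313,210) is in line with the stripe (314,178). I'll ease off the press to check that the threads hold.

>>> move_arm(
  steps=[
    [1,[0,0,-0.05],0],
    [1,[0,0,-0.1],0],
    [1,[0,0,-0.15],0],
    [1,[0,0,-0.2],0],
    [1,[0,0,-0.2],0],
    [1,[0,0,-0.2],0],
  ],
)

```text
t: 17.85
position: [565.1, -18.3, 196.9]
ee_rot: [3.059, -0.694, 0.006]
wrist_force: [6.6, -8.0, -0.1]
gripper_width: 17.0
grip_force: 59.2
```

```bash
python3 st.py
```

```text
17.85 [565.11 -18.28 196.88] F [ 6.6 -8.  -0.1] T [-1.2  -1.22  0.09] yaw -25.6 CCW of mark -1.2 tilt 0.33
lid minus mouth, in tool xy: [ 1.8 -0.5]
```

>>> move_arm(
  steps=[
    [1,[0.05,0.03,0],0],
    [1,[0.1,0.05,0],0],
    [1,[0.1,0.05,0],0],
    [1,[0.1,0.05,0],0],
  ],
)

```text
t: 18.18
position: [565.2, -18.3, 196.9]
ee_rot: [3.061, -0.694, 0.003]
wrist_force: [4.7, -6.8, 3.0]
gripper_width: 17.1
grip_force: 59.5
```

```bash
python3 st.py
```

```text
18.18 [565.18 -18.3  196.91] F [ 4.7 -6.8  3. ] T [-0.87 -0.87  0.02] yaw -25.6 CCW of mark -1.2 tilt 0.21
lid minus mouth, in tool xy: [ 1.9 -0.5]
```

>>> move_arm(
  steps=[
    [1,[0.05,0.05,0],0],
    [1,[0.1,0.1,0],0],
    [1,[0.15,0.15,0],0],
    [1,[0.2,0.2,0],0],
    [1,[0.2,0.2,0],0],
    [1,[0.2,0.2,0],0],
  ],
)

```text
t: 18.68
position: [565.2, -18.6, 197.0]
ee_rot: [-3.063, 0.695, 0.002]
wrist_force: [1.8, 0.2, 4.1]
gripper_width: 17.0
grip_force: 59.7
```

```bash
python3 st.py
```

```text
18.68 [565.24 -18.57 196.99] F [1.8 0.2 4.1] T [ 0.04 -0.38  0.03] yaw -25.5 CCW of mark -1.1 tilt 0.07
lid minus mouth, in tool xy: [ 2.1 -0.3]
```

Lateral load is relieved, so I'll release and retreat.

>>> move_arm(
  steps=[
    [0.85,[0,0,0],0],
    [0.7,[0,0,0],0],
    [0.4,[0,0,0],0],
    [0,[0,0,0],0],
    [0,[0,0,0],0],
    [0,[0,0,0],0],
    [0,[0,0,0],0],
  ],
)

```text
t: 19.27
position: [565.3, -19.0, 196.8]
ee_rot: [3.064, -0.695, -0.001]
wrist_force: [-1.1, -0.2, 0.2]
gripper_width: 84.1
grip_force: 0.0
```

>>> move_arm(
  steps=[
    [0,[0,0,-1],0],
    [0,[0,0,-3],0],
    [0,[0,0,-6],0],
    [0,[0,0,-10],0],
    [0,[0,0,-14],0],
    [0,[0,0,-15],0],
    [0,[0,0,-15],0],
  ],
)

```text
t: 19.85
position: [568.0, -19.5, 354.0]
ee_rot: [-3.063, 0.695, -0.019]
wrist_force: [0.3, 0.2, -0.1]
gripper_width: 85.6
grip_force: 0.0
```

```bash
python3 st.py
python3 - <<'E'
from h import *
p=manip.camera("wrist");cv2.imwrite("pics/w7.png",p["color"][:,:,::-1])
for t in("lid_grip","lid_spout"): print(t,[np.round(d["at"],1) for d in manip.tip_of(t,p)])
E
```

```text
19.85 [568.03 -19.48 353.96] F [ 0.3  0.2 -0.1] T [0.02 0.05 0.06] yaw -25.6 CCW of mark -1.2 tilt 0.68
lid minus mouth, in tool xy: [ 5.  -0.7]
lid_grip [array([563. , -15.1, 211.8]), array([ 353.4, -249.2,   44. ]), array([ 280.8, -384.3,   44.2])]
lid_spout [array([ 284.6, -333.3,   17.6]), array([ 396.6, -278.3,   14.5]), array([606.9, -38. , 179.2])]
```

View pics/w7.png

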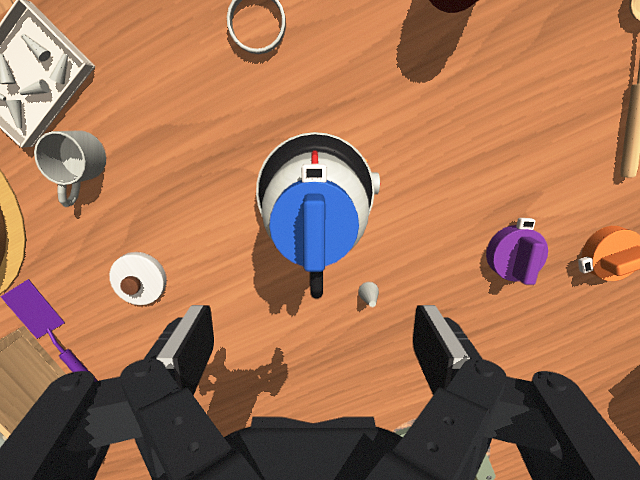

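The lid sits level on the jug. Its spout (314,173) lines up with the stripe (315,157) and is opposite the handle (317,285). The other things are where they were, so I'm handing it in.

```bash
python3 -c "
from workcell import manip
print(manip.finish_job())"
```

```text
the job is handed in; nothing more can be done
None
```

The blue lid is screwed onto the jug with its spout over the red pour mark and has been released, and the job was handed in at about 20 s; the hand-in gave no verdict.

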